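# Put the rinsed gel kit on the drain stand

## Robot

A 7-joint arm with a two-finger parallel gripper is mounted at the origin on the work surface; the furniture and walls round the work are solid. World frame = base frame: x ahead of the robot, y to its left, z up, the work surface at z = 0. Lengths are in m, angles in degrees, forces in N, time in s.
With the tool pointing down it reaches from about 0.35 to 0.775 m from the base axis. Payload 3.1 kg.
Tool frame: the origin (TCP) lies on the centre line of the jaws, within the pads' length; the fingertips stand 17 mm ahead of it and the grasp point (between the pads) lies 2 mm behind it (robot.tip_reach is the distance from the TCP to the fingertips, in m); z points along the fingers, y is the line along which they close (so a half turn about z gives the same grasp; the last joint's range is limited). The gripper opens to 85 mm and grips with 20 to 120 N. Pads are 22 mm wide; open, the fingers measure 114 mm over their backs; the gripper's body (76 mm by 85 mm) begins 54 mm behind the grasp point. The pads swing forward as they close: fully open they stand 13 mm farther back than shut.
Start: joints at [-78.192, 17.813, 0.802, 86.603, -0.252, 75.585, -1.558], TCP at [0.135, 0.533, 0.248] pointing down, gripper open.
Joint ranges: [-154.91, 154.91], [-16.99, 109.72], [-72.82, 74.43], [7.12, 147.25], [-82.49, 262.49], [11.32, 116.49], [-174.64, 174.64]. Speed limits (degrees/s): [159.86, 159.86, 180, 180, 180, 180, 180].

## Interface

Orientations are given as [roll, pitch, yaw] about the fixed x, y, z axes, in that order (R = Rz(yaw) Ry(pitch) Rx(roll)).
In Python, from station import robot, fingers, vision, workorder, recognise gives the robot as it stands. Calls block until the motion is done:
- robot.move_to(position, orientation): joint-space move of the TCP to a pose.
- robot.line_to(position, orientation=None, velocity=0.15, f_stop=None): straight line of the TCP; orientation=None keeps the orientation; velocity is the mean speed in m/s. With f_stop (N) it stops when the force on the tool has changed by that much, and returns True; else False.
- robot.move_j(angles): joint-space move.
- fingers.gripper_to(opening, force=None): opening from 0.0 (shut) to 1.0 (fully open); force is the grip in N (None keeps the last); returns when the fingers have stopped.
- robot.pause(seconds).
- robot.inverse_kinematics(position, orientation): joint angles nearest the present ones, or None.
- vision.grab_frame(name): name is "scene" or "side" or "wrist"; returns the picture (420x560x3 uint8, red, green, blue); there is no depth.
- vision.calibration(name): a dict with "mtx" (3x3 intrinsics, pixels), "extrinsics" (4x4, takes a point from world to camera coordinates); the wrist camera has in their place "T_tool_cam" (4x4, takes a point from camera to tool coordinates, whose origin is the TCP and whose axes are the flange's). Camera axes: x right, y up, looking along -z (the intrinsics and any distortion apply to the point x, -y, -z); pixel columns grow to the right and rows downward; lengths in m; the calibration is good to about 2 mm. A picture is of the moment at which its call begins: read the wrist's pose just before it. calibration takes no time and is no camera call.
A pose or a line that the arm cannot do raises robot.PlanningError and nothing moves.
- workorder.close_job(): hands the job in; it is judged then, once.
Trained networks look in the newest picture that a camera, given by its name, has taken for a name from the list of things; names that differ only in an ending like _2 or _b are one class to them, and where a whole thing is asked for, a point or a joint stands for the part that bears it (a point fixed in the world has none). Each returns a list of dicts, best first, with "p" (0 to 1); they miss things now and then, are a little off and sometimes report something else, mostly with a low value. They report only what shows in the picture. A call takes as long as a camera call.
- recognise(label, camera): "rect" ([centre column, centre row, width, height] in pixels, round what is visible of it).
Readings, each from a call of its own:
- robot.current_time_s(): time.
- robot.current_joint_positions(): joint angles.
- robot.current_dq(): joint speeds.
- robot.current_joint_torque(): joint torques, N m.
- robot.current_tool_pos(): TCP position.
- robot.current_eef_rot(): TCP orientation.
- robot.current_contact_force(): force on the tool from outside, world axes, zero at the start.
- robot.current_torque(): the same for the moment, N m.
- robot.current_finger_gap(): opening from 0.0 (shut) to 1.0 (fully open).
- robot.current_gripper_force(): force on a finger pad.
Only numpy, scipy, OpenCV 4.12 (cv2) and the standard library are available. Lean on these libraries where they do the work, as an engineer would, in place of code of your own. Each camera call takes 0.05 s, during which the arm holds its last target. There are 200 camera calls.

## Task

Put the rinsed gel kit on the sloping drain stand. Slide the scraper blade-first, handle side up, into the covered slot until it is fully home, and gently lay the casting tray on the open slope beside the slot, open side up and lengthwise along the slope, with its lower end resting squarely against the ledge. Do not disturb the other things on the bench.

Things in the scene. Friction and masses are not known exactly. Their poses are not given: they have to be found in the camera images.
- drain_stand: The fixed dark bent-metal drain stand, 165 x 200 mm on plan, slope 30 mm high at its foot, 125 mm at the top. Origin: centre of its underside; x points level from the low side (ledge) to the high side, z up. Behind it stands a fixed white organiser 172 mm high, with a bottle on top; its left side comes near the kit: carry things past it high, on the robot's side. A post stands to the left behind the kit.
- slope: The stand's sloping deck, 200 mm wide, 190 mm long, inclined 30 degrees. Origin: on its surface at the foot, against the ledge's face, midway across. x runs uphill along the surface, y level to the left looking uphill, z square out of the surface. The ledge closes the whole foot (x = 0), 14 mm high. Right half: covered slot centred on y = -55 mm. Left half: open slope for the tray, free from y = -19 to +100 mm.
- slot_mouth (a point): Middle of the slot's mouth, 70 mm uphill of the ledge on y = -55 mm, 4.5 mm over the deck; axes as slope. The slot is 62 mm wide (y) and 9 mm high (z), its floor is the deck, it looks uphill and runs 70 mm down to the ledge. Its bright metal cover is 72 mm wide, its top 14 mm over the deck; an upturned lip reaches 10 mm further uphill, to 19 mm over the deck.
- tray_place (a point): Point on the deck's surface at the ledge's face (x = 0), middle of the open slope (y = +55 mm), where the middle of the tray's lower end may rest; axes as slope.
- scraper_grip (a point): Gel scraper, loose, flat on the bench: steel blade 56 mm wide, 5 mm thick, 80 mm free; black block handle 90 mm long, 24 wide (y), 26 high; undersides flush; 170 mm in all, about 0.14 kg. This point: in the handle, 13 mm over the underside (half-way up), 35 mm behind the handle's front, 115 mm from the blade's end. x points from blade to handle end, z up. Home: blade's end at the ledge.
- tray_center (a point): The gel casting tray, loose, on the bench: dark grey channel 110 mm long (x), 60 mm wide over its outer walls (y), 26 mm high (z, open side up); floor and the two long walls 5 mm thick, ends open; 0.13 kg. This point is the middle of the tray, half-way up (13 mm over its underside). Either end may be the lower one.
- scraper: The same scraper; origin on its underside, 30 mm nearer the blade than scraper_grip and 13 mm below it.
- tray: The same tray; origin at the centre of its underside.
- wash_bottle: Bystander: white bottle 66 mm across, 170 mm high, standing; origin at the centre of its underside.
- beaker: Bystander: small clear beaker 74 mm across, 90 mm high; origin at the centre of its underside.

How it is judged:
By the outcome, as a careful person would: the job done as asked, in the order asked, and still so for the second after the job is handed in, with the robot touching nothing.
It also fails if it takes over 72 s, if anything falls off the work surface, if the arm or the gripper's body presses on something with over 40 N, if the wrist force passes 120 N, or if a joint passes its speed limit or range.

## Working session

There is one attempt and no reset: what is moved stays moved. The work goes in short steps, each a Python script; the robot and the scene stay as the last script left them, time stands still between calls to the robot, and variables do not carry over. Pictures are saved under pics/ and viewed, at most 10 in all, crops included, and the job is handed in when it is done.

```bash
ls; mkdir -p pics; python3 - <<'E'
from station import robot, fingers, vision, workorder, recognise
import cv2,numpy as np
ims=[]
for c in ("scene","side","wrist"):
    im=vision.grab_frame(c); cv2.imwrite(f"pics/{c}0.png",cv2.cvtColor(im,cv2.COLOR_RGB2BGR))
    k=vision.calibration(c); print(c,{a:np.round(b,4).tolist() if not isinstance(b,str) else b for a,b in k.items()})
    for l in ("drain_stand","scraper","tray","wash_bottle","beaker"):
        print(l,[(np.round(d["rect"]).tolist(),round(d["p"],2)) for d in recognise(l,c)[:2]])
E
```

```text
pics
scene {'mtx': [[424.9414, 0.0, 282.9136], [0.0, 424.9414, 212.4108], [0.0, 0.0, 1.0]], 'extrinsics': [[0.445, -0.8954, -0.0164, -0.3533], [0.6542, 0.3125, 0.6887, -0.3086], [-0.6115, -0.3171, 0.7249, -1.0419], [0.0, 0.0, 0.0, 1.0]]}
drain_stand [([331.0, 261.0, 86.0, 86.0], 0.88)]
scraper [([200.0, 214.0, 32.0, 45.0], 0.92)]
tray [([173.0, 207.0, 38.0, 35.0], 0.82)]
wash_bottle [([233.0, 151.0, 15.0, 46.0], 0.9)]
beaker [([407.0, 226.0, 33.0, 43.0], 0.7)]
side {'mtx': [[476.084, 0.0, 282.2978], [0.0, 476.084, 213.9597], [0.0, 0.0, 1.0]], 'extrinsics': [[0.7362, -0.6768, -0.0001, -0.4584], [0.3344, 0.3637, 0.8694, -0.1766], [-0.5884, -0.6401, 0.4941, -1.2084], [0.0, 0.0, 0.0, 1.0]]}
drain_stand [([301.0, 262.0, 91.0, 86.0], 0.94), ([302.0, 261.0, 94.0, 85.0], 0.31)]
scraper [([214.0, 215.0, 41.0, 31.0], 0.68)]
tray [([193.0, 202.0, 38.0, 20.0], 0.76)]
wash_bottle [([266.0, 169.0, 14.0, 51.0], 0.66)]
beaker [([407.0, 258.0, 32.0, 48.0], 0.58), ([213.0, 213.0, 43.0, 32.0], 0.31)]
wrist {'mtx': [[313.9799, 0.0, 282.8233], [0.0, 313.9799, 210.9588], [0.0, 0.0, 1.0]], 'T_tool_cam': [[0.0014, 0.9567, 0.2911, 0.075], [1.0, -0.0014, -0.0002, 0.0007], [0.0002, 0.2911, -0.9567, -0.1253], [0.0, 0.0, 0.0, 1.0]]}
drain_stand []
scraper []
tray [([100.0, 403.0, 45.0, 31.0], 0.92)]
wash_bottle []
beaker []
```

```bash
python3 - <<'E'
import cv2,numpy as np
a=cv2.imread("pics/scene0.png")[110:330,130:450]; cv2.imwrite("pics/a.png",cv2.resize(a,(800,550),interpolation=cv2.INTER_CUBIC))
a=cv2.imread("pics/side0.png")[110:330,140:460]; cv2.imwrite("pics/b.png",cv2.resize(a,(800,550),interpolation=cv2.INTER_CUBIC))
E
```

```text
(no output)
```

View pics/a.png

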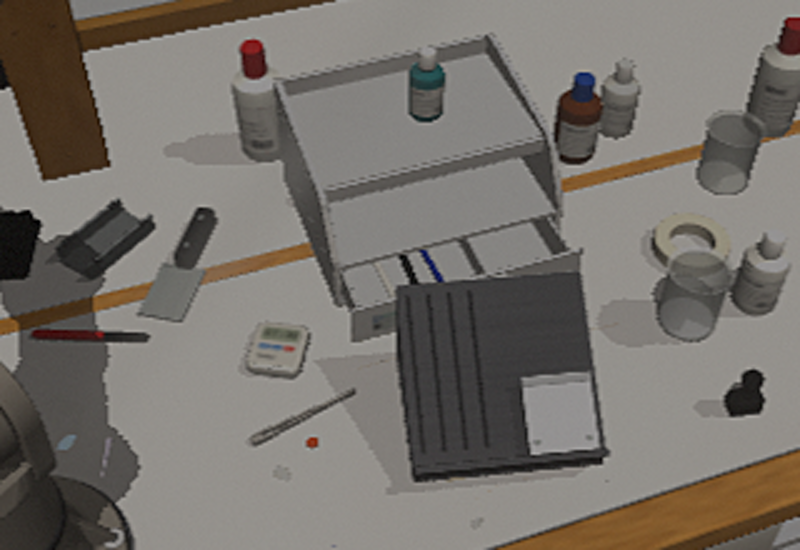

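View pics/b.png

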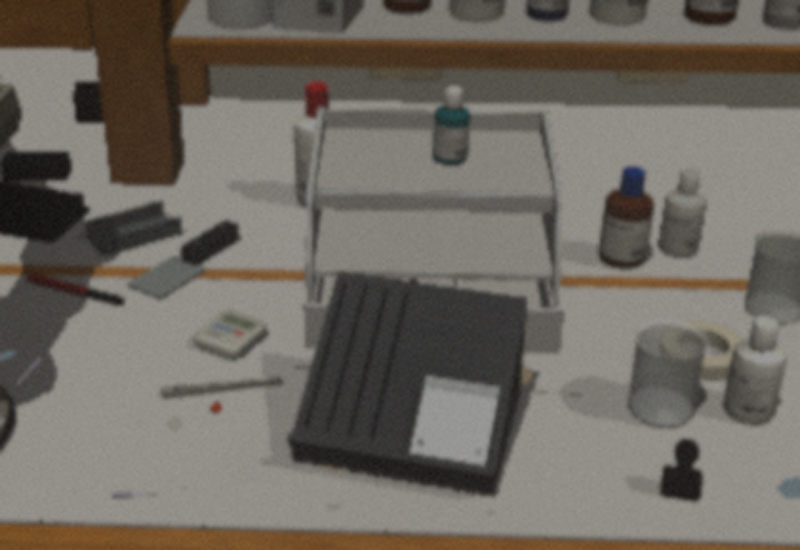

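```bash
cat > h.py <<'E'
from station import robot, fingers, vision, workorder, recognise
import numpy as np, cv2
from scipy.optimize import least_squares
from scipy.spatial.transform import Rotation as Rn
def T(p,R): M=np.eye(4); M[:3,:3]=R; M[:3,3]=p; return M
def rpy(R): return Rn.from_matrix(R).as_euler('xyz',degrees=True)
def toolT(): return T(robot.current_tool_pos(), Rn.from_euler('xyz',robot.current_eef_rot(),degrees=True).as_matrix())
def proj(P,ext,K):
    P=np.atleast_2d(P); c=P@ext[:3,:3].T+ext[:3,3]; c=c*[1,-1,-1]
    u=c@K.T; return u[:,:2]/u[:,2:]
def cam(name,tool=None):
    k=vision.calibration(name)
    E=np.array(k["extrinsics"]) if "extrinsics" in k else np.linalg.inv(tool@np.array(k["T_tool_cam"]))
    return E,np.array(k["mtx"])
def pose2(q,P,z=0):
    c,s=np.cos(q[2]),np.sin(q[2]); P=np.atleast_2d(P)
    return np.c_[q[0]+c*P[:,0]-s*P[:,1], q[1]+s*P[:,0]+c*P[:,1], P[:,2]+z]
def fit(obs,q0):
    """obs: list of (E,K,model pts, pixels); fits x,y,yaw"""
    f=lambda q: np.concatenate([(proj(pose2(q,M),E,K)-px).ravel() for E,K,M,px in obs])
    r=least_squares(f,q0,loss='soft_l1'); return r.x,np.round(f(r.x).reshape(-1,2),1)
c30,s30=np.cos(np.pi/6),np.sin(np.pi/6)
RS=np.array([[c30,0,-s30],[0,1,0],[s30,0,c30]])
FOOT=np.array([-0.0825,0,0.030])
def slope2stand(P): return np.atleast_2d(P)@RS.T+FOOT
def grab(fn,name="wrist"):
    t=toolT(); im=vision.grab_frame(name); cv2.imwrite(f"pics/{fn}.png",cv2.cvtColor(im,cv2.COLOR_RGB2BGR)); return t,im
E
python3 - <<'E'
from h import *
S=cam("scene");D=cam("side")
a=lambda l:np.array(l)/2.5+[130,110]
b=lambda l:np.array(l)/2.5+[140,110]
M=slope2stand(np.array([[190,100,0],[190,-100,0],[0,100,14],[0,-100,14],[80,-19,19],[80,-91,19]])/1e3)
o=[(*S,M,a([[397,290],[582,272],[412,465],[605,452],[521,376],[590,374]])),(*D,M,b([[340,276],[526,297],[293,440],[497,475],[425,377],[500,382]]))]
best=min((fit(o,[.55,-.1,y]) for y in np.radians([0,90,180,270])),key=lambda r:np.abs(r[1]).sum())
print("stand",best[0],np.degrees(best[0][2]));print(best[1].tolist())
M=np.array([[-70,28,5],[-70,-28,5],[10,28,5],[10,-28,5],[100,0,26]])/1e3
for flip in (1,-1):
  Mf=M*[1,flip,1]
  o=[(*S,Mf,a([[139,308],[180,320],[165,262],[205,270],[205,208]])),(*D,Mf,b([[130,287],[160,298],[165,258],[200,268],[234,225]]))]
  best=min((fit(o,[.5,.3,y]) for y in np.radians([0,90,180,270])),key=lambda r:np.abs(r[1]).sum())
  print("scraper",best[0],np.degrees(best[0][2]));print(best[1].tolist())
M=np.array([[55,30,26],[55,-30,26],[-55,-30,26],[-55,30,26]])/1e3
o=[(*S,M,a([[118,200],[155,230],[97,278],[57,240]])),(*D,M,b([[162,205],[180,225],[100,252],[85,228]]))]
best=min((fit(o,[.5,.4,y]) for y in np.radians([0,90,180,270])),key=lambda r:np.abs(r[1]).sum())
print("tray",best[0],np.degrees(best[0][2]));print(best[1].tolist())
E
```

```text
stand [ 0.37869002 -0.34503224  0.55609333] 31.861800804473702
[[-0.3, -1.7], [0.2, -0.6], [1.0, 0.9], [2.2, -1.0], [0.7, 0.5], [0.9, -1.1], [-1.6, -0.9], [0.6, 1.5], [-2.7, -1.7], [-1.4, -1.1], [-0.2, 0.4], [-0.5, 3.2]]
scraper [0.39815426 0.07956422 0.22283868] 12.767715597260231
[[-0.5, 1.0], [0.8, -0.6], [-0.8, 0.3], [0.2, 0.0], [0.8, -1.2], [-2.0, -0.8], [-0.4, 0.3], [1.8, 0.2], [1.2, 1.2], [-1.1, -1.0]]
scraper [ 0.39396461  0.10075462 -0.04404326] -2.5234927957367845
[[3.7, 2.9], [-27.6, -8.6], [9.3, 3.8], [-21.3, -5.6], [1.9, -0.4], [0.6, 1.3], [-20.7, -10.3], [8.9, 4.4], [-14.7, -6.3], [-0.5, -0.3]]
tray [ 0.39390058  0.18131402 -0.15864166] -9.089497670419219
[[1.9, 1.0], [0.7, -3.6], [-1.6, -1.6], [0.6, 5.4], [-0.8, 0.7], [-0.0, -0.3], [0.3, -2.0], [-1.1, 0.1]]
```

```bash
python3 - <<'E'
from h import *
S=cam("scene");D=cam("side")
a=lambda l:np.array(l)/2.5+[130,110]
b=lambda l:np.array(l)/2.5+[140,110]
st=np.array([.3787,-.345,.5561]);c,s=np.cos(st[2]),np.sin(st[2])
for n,p,q in (("shelfFL",(325,187),(316,200)),("shelfFR",(543,140),(552,203)),("topBL",(278,85),(322,113)),("topBR",(490,37),(545,113)),("drawerR",(580,250),(560,312)),("drawerL",(350,312),(306,308))):
    r=least_squares(lambda x:np.concatenate([proj(x,*S)[0]-a(p),proj(x,*D)[0]-b(q)]),[.5,-.2,.1])
    d=r.x[:2]-st[:2]; print(n,r.x.round(3),"stand fr",(c*d[0]+s*d[1]).round(3),(-s*d[0]+c*d[1]).round(3),round(r.cost,1))
print(robot.current_eef_rot())
# IK feasibility
W=np.array([[c,-s,0],[s,c,0],[0,0,1]])
for x in (115,205):
  P=pose2(st,slope2stand([[x/1e3,-.055,.021]]))[0]
  for flip in (0,180):
    R=W@RS@Rn.from_euler('xyz',[180,0,flip],degrees=True).as_matrix()
    print(x,flip,P.round(3),robot.inverse_kinematics(list(P),list(rpy(R))))
for y in (-90,-45,0,45,90,135,180): print(y,robot.inverse_kinematics([.42,.13,.24],[180,0,y]))
E
```

```text
shelfFL [ 0.492 -0.077  0.128] stand fr 0.238 0.168 0.8
shelfFR [ 0.674 -0.276  0.135] stand fr 0.287 -0.097 0.0
topBL [0.6   0.041 0.167] stand fr 0.392 0.211 0.8
topBR [ 0.798 -0.157  0.171] stand fr 0.455 -0.061 1.0
drawerR [ 0.592 -0.361  0.06 ] stand fr 0.173 -0.126 0.1
drawerL [ 0.399 -0.159  0.053] stand fr 0.116 0.148 1.1
[1.79996596e+02 8.04065356e-04 1.65808382e+02]
115 0 [ 0.413 -0.388  0.106] [ 16.62656496  43.64456498  64.40202753 102.26256612 -67.29300738
  83.79057417  44.98955438]
115 180 [ 0.413 -0.388  0.106] [  16.62656496   43.64456498   64.40202753  102.26256612  -67.29300738
   83.79057417 -135.01044562]
205 0 [ 0.48  -0.347  0.151] [  8.14315634  39.01837779  64.46551491  99.63138866 -65.30590528
  81.69440007  33.41243763]
205 180 [ 0.48  -0.347  0.151] [   8.14315634   39.01837779   64.46551491   99.63138866  -65.30590528
   81.69440007 -146.58756237]
-90 [-38.51955305   4.9600095   20.63975919 103.96822988  -1.84275152
  71.39764125 162.63741509]
-45 [ -77.04036997    7.90706375   64.46123705  104.95146132   -7.50920848
   71.76906392 -145.43124231]
0 [ -53.40198707    5.23932594   36.90914015  104.41416928   -3.31667952
   71.42133885 -105.55019375]
45 [-51.78470443   5.18094357  35.12356748 104.36896067  -3.14208665
  71.41570913 -60.7691564 ]
90 [-51.9465585    5.18641601  35.30200506 104.37352558  -3.15931474
  71.41623032 -15.74757435]
135 [-48.30125435   5.08156927  31.29557991 104.26862576  -2.78244485
  71.40654307  28.78207439]
180 [-44.55775458   5.01003109  27.20404561 104.15665592  -2.41424162
  71.40051574  73.32764979]
```

```bash
python3 - <<'E'
from h import *
S=cam("scene")
for nm,px,z in (("post",(75,178),0),("wash",(262,155),0)):
    r=least_squares(lambda x:proj([x[0],x[1],z],*S)[0]-(np.array(px)/2.5+[130,110]),[.6,.2]); print(nm,r.x)
robot.move_to([.10,.40,.30],[180,0,166])
j=np.array(robot.current_joint_positions()); print(j.round(1))
j[0]+=58; robot.move_j(list(j))
print(robot.current_tool_pos(),robot.current_eef_rot())
for y in (193,13,150): print(y,robot.inverse_kinematics([.41,.12,.22],[180,0,y]))
robot.move_to([.41,.12,.22],[180,0,150])
t,im=grab("w1"); print(robot.current_joint_positions().round(1),robot.current_time_s()); np.save("w1.npy",t)
cv2.imwrite("pics/w1b.png",cv2.resize(cv2.imread("pics/w1.png"),(800,600),interpolation=cv2.INTER_CUBIC))
E
```

```text
post [0.48473781 0.31046864]
wash [0.63400777 0.10551685]
[-7.850e+01  0.000e+00  1.000e-01  1.002e+02  0.000e+00  7.960e+01
 -2.300e+00]
[0.39219576 0.12867269 0.3001565 ] [ 1.79918764e+02 -4.13048364e-02  1.08160646e+02]
193 [-1.87498406e+01  4.62146750e+00  1.58700781e-01  1.06927530e+02
 -1.37478026e-02  6.84510205e+01  8.44133937e+01]
13 [-20.41141666   4.57340911   1.93247416 106.98355432  -0.16564279
  68.44570842 -95.42423642]
150 [-1.95269537e+01  4.59848261e+00  9.88361984e-01  1.06953742e+02
 -8.51915174e-02  6.84484787e+01  4.14895214e+01]
[-1.960e+01  4.600e+00  9.000e-01  1.069e+02 -1.000e-01  6.850e+01
  4.140e+01] 3.8333
```

View pics/w1b.png

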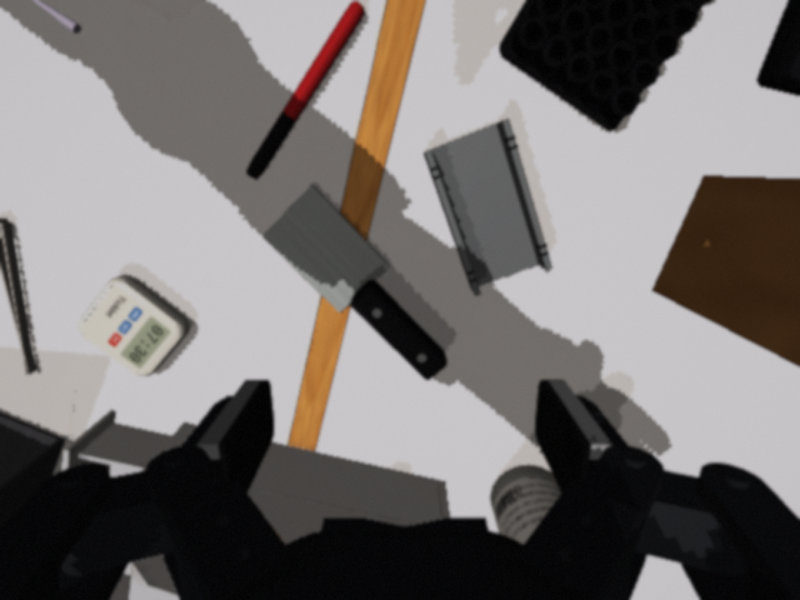

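```bash
python3 - <<'E'
from h import *
t=np.load("w1.npy"); W=cam("wrist",t); a=lambda l:np.array(l)*.7
M=np.array([[-70,28,5],[-70,-28,5],[10,28,5],[10,-28,5],[100,12,26],[100,-12,26]])/1e3
px=a([[316,185],[265,233],[386,266],[345,310],[446,358],[430,378]])
print(px.round(), proj(pose2([.398,.0796,.2228],M),*W).round())
for p in (px,px[[1,0,3,2,5,4]]):
  q,r=fit([(*W,M,p)],[.398,.08,.22]); print("scraper",q,np.degrees(q[2]),r.tolist())
M=np.array([[55,30,26],[55,-30,26],[-55,-30,26],[-55,30,26]])/1e3
px=a([[549,268],[477,290],[425,153],[505,120]])
print(px,proj(pose2([.394,.181,-.159],M),*W).round())
q,r=fit([(*W,M,px)],[.394,.181,-.159]); print("tray",q,np.degrees(q[2]),r.tolist())
E
```

```text
[[221. 130.]
 [186. 163.]
 [270. 186.]
 [241. 217.]
 [312. 251.]
 [301. 265.]] [[217. 130.]
 [181. 166.]
 [269. 185.]
 [233. 218.]
 [313. 257.]
 [297. 270.]]
scraper [0.39841639 0.08432543 0.22199763] 12.719527191946657 [[-0.4, -1.2], [-0.7, 1.3], [2.7, -2.8], [-4.5, -1.0], [4.9, 4.8], [-0.0, 3.9]]
scraper [0.40827623 0.06143204 0.61239119] 35.08743068832234 [[0.5, -1.0], [-52.2, 77.6], [12.3, -24.5], [-35.7, 48.9], [20.4, -21.0], [-0.6, 11.0]]
[[384.3 187.6]
 [333.9 203. ]
 [297.5 107.1]
 [353.5  84. ]] [[370. 188.]
 [316. 208.]
 [278. 105.]
 [338.  82.]]
tray [ 0.40319316  0.1954877  -0.13933126] -7.983093057924616 [[3.0, 0.2], [-1.1, 5.4], [-2.2, 0.0], [0.9, -1.7]]
```

```bash
python3 - <<'E'
import cv2
a=cv2.imread("pics/w1.png")[75:275,170:400]; cv2.imwrite("pics/w1c.png",cv2.resize(a,None,fx=3,fy=3,interpolation=cv2.INTER_CUBIC))
E
```

```text
(no output)
```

View pics/w1c.png

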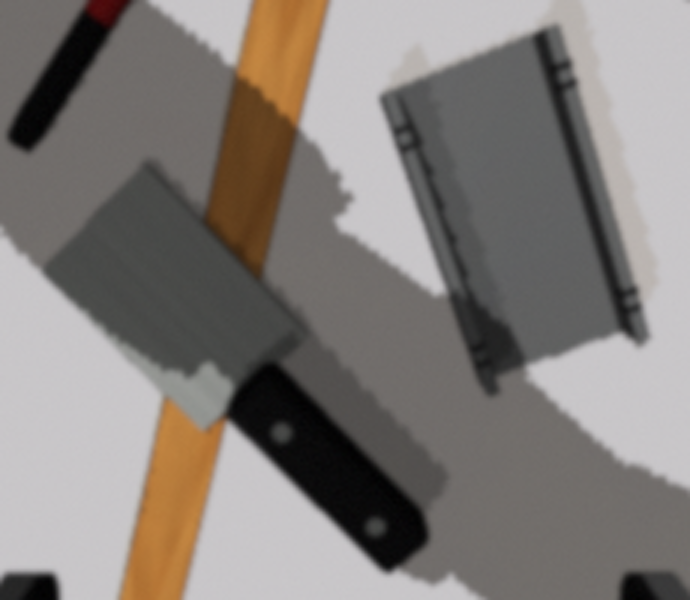

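```bash
python3 - <<'E'
from h import *
t=np.load("w1.npy"); W=cam("wrist",t); a=lambda l:np.array(l)/3+[170,75]
M=np.array([[-70,28,5],[-70,-28,5],[10,28,5],[10,-28,5],[100,12,26],[100,-12,26]])/1e3
px=a([[150,162],[45,268],[305,330],[208,430],[432,540],[385,575]])
q,r=fit([(*W,M,px)],[.398,.08,.22]); print("scraper",q,np.degrees(q[2]),r.tolist())
q,r=fit([(*W,M[:4],px[:4])],[.398,.08,.22]); print("blade",q,np.degrees(q[2]),r.tolist())
M=np.array([[55,30,26],[55,-30,26],[-55,-30,26],[-55,30,26]])/1e3
px=a([[648,340],[493,392],[380,95],[558,27]])
q,r=fit([(*W,M,px)],[.394,.181,-.159]); print("tray",q,np.degrees(q[2]),r.tolist())
print(t.round(3), list(vision.calibration("wrist").keys()),np.linalg.inv(W[0])[:3,3])
E
```

```text
scraper [0.3983898  0.08281303 0.21375659] 12.247350505338025 [[0.1, -0.2], [-1.1, 0.2], [0.1, -0.8], [-3.6, -1.8], [1.4, 1.5], [0.9, 2.8]]
blade [0.39931002 0.08338465 0.21991615] 12.6002669836241 [[0.7, 0.4], [-0.4, 1.0], [0.9, -0.5], [-2.6, -1.3]]
tray [ 0.40372142  0.19608968 -0.151094  ] -8.65704869313564 [[1.5, 0.1], [-1.5, 2.8], [-0.0, 0.0], [0.0, -1.5]]
[[-0.866  0.499  0.001  0.41 ]
 [ 0.499  0.866  0.     0.121]
 [-0.     0.001 -1.     0.22 ]
 [ 0.     0.     0.     1.   ]] ['mtx', 'T_tool_cam'] [0.34503716 0.15908431 0.34568891]
```

```bash
python3 - <<'E'
from h import *
robot.line_to([.40,.12,.32],velocity=.3)
j=np.array(robot.current_joint_positions()); j[0]+=58; robot.move_j(list(j))
p=robot.current_tool_pos(); print(p,robot.current_eef_rot())
for y in (32,212): print(robot.inverse_kinematics([.38,-.36,.27],[180,0,y]))
robot.move_to([.38,-.36,.27],[180,0,212])
t,im=grab("w2"); np.save("w2.npy",t); print(robot.current_joint_positions().round(1),robot.current_time_s())
W=cam("wrist",t)
M=slope2stand(np.array([[190,100,0],[190,-100,0],[0,100,14],[0,-100,14],[80,-19,19],[80,-91,19],[0,-19,14],[0,-91,14]])/1e3)
print((proj(pose2([.3787,-.345,.5561],M),*W)/.7).round())
cv2.imwrite("pics/w2b.png",cv2.resize(cv2.imread("pics/w2.png"),(800,600),interpolation=cv2.INTER_CUBIC))
E
```

```text
[ 0.315389   -0.27464961  0.32158137] [1.79809449e+02 1.01747931e-01 9.21737065e+01]
[ 38.40124693  14.02023225   3.98582323  88.58406093  -0.98858799
  77.43009671 -15.51613341]
[ 43.98439989  14.17471159  -3.00713462  88.3641968    0.75399601
  77.4808748  162.90521215]
[ 44.   14.2  -3.   88.4   0.8  77.5 162.9] 7.7083
[[568. 415.]
 [275. 414.]
 [554. 153.]
 [287. 152.]
 [394. 252.]
 [291. 251.]
 [395. 152.]
 [299. 152.]]
```

View pics/w2b.png

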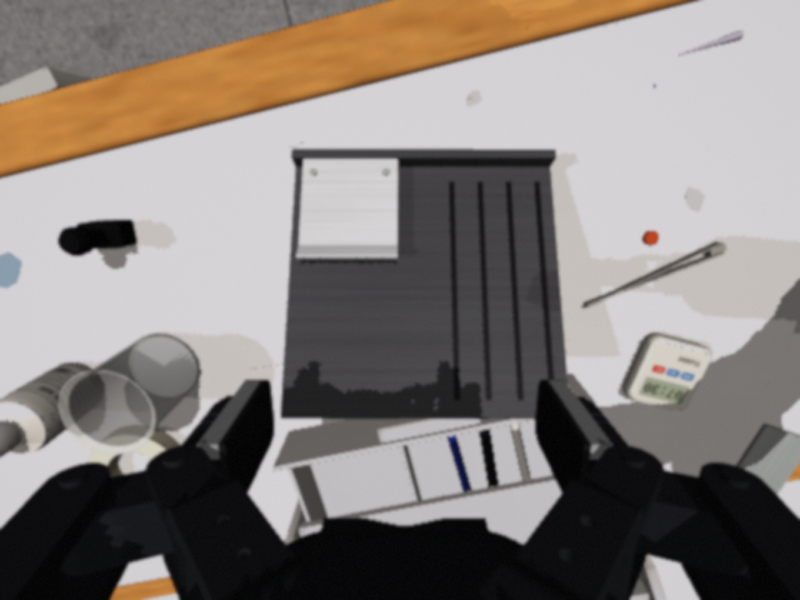

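```bash
python3 - <<'E'
import cv2
a=cv2.imread("pics/w2.png")[98:298,190:400]; a=cv2.convertScaleAbs(a,alpha=1.6,beta=30); cv2.imwrite("pics/w2c.png",cv2.resize(a,None,fx=3,fy=3,interpolation=cv2.INTER_CUBIC))
E
```

```text
(no output)
```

View pics/w2c.png

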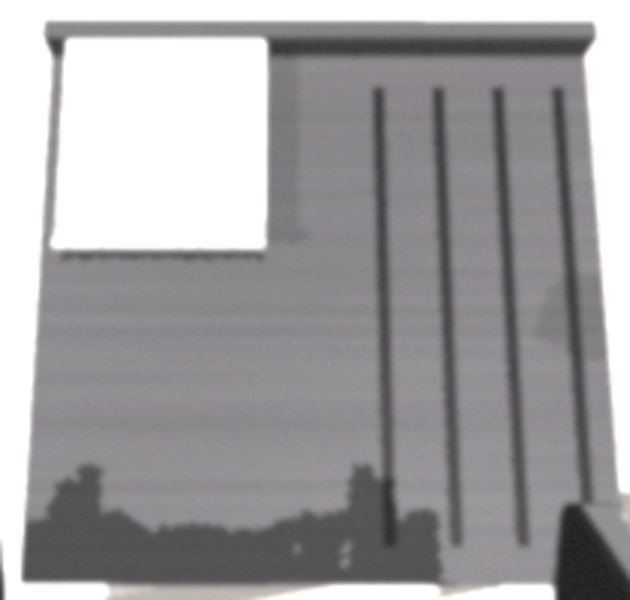

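```bash
python3 - <<'E'
from h import *
t=np.load("w2.npy"); W=cam("wrist",t)
M=slope2stand(np.array([[80,-19,19],[80,-91,19],[190,-100,0],[0,-100,14],[0,100,14],[0,-19,14],[0,-91,14]])/1e3)
px=np.array([[267,249],[51,249],[22,581],[47,38],[593,38],[268,38],[66,38]])/3+[190,98]
q,r=fit([(*W,M,px)],[.3787,-.345,.556]); print("stand",q,np.degrees(q[2]),r.tolist())
# free z too
f=lambda v:(proj(pose2(v[:3],M,v[3]),*W)-px).ravel()
r=least_squares(f,[*q,0]); print(r.x,np.round(r.fun.reshape(-1,2),1).tolist())
E
```

```text
stand [ 0.38031148 -0.34004022  0.56208051] 32.2048408740398 [[0.2, -0.7], [0.2, -0.6], [-0.7, 2.0], [-1.9, 0.2], [2.7, -0.1], [0.0, 0.1], [0.2, 0.2]]
[ 0.3809165  -0.34025896  0.56188796 -0.00410212] [[-0.2, -1.1], [0.6, -1.0], [-0.1, 0.1], [-1.4, 0.7], [1.0, 0.3], [-0.4, 0.5], [0.6, 0.6]]
```

```bash
cat >> h.py <<'E'
COV=slope2stand(np.array([[80,-19,19],[80,-91,19],[0,-91,14],[0,-19,14]])/1e3)
def cover_pose(im,t,q0):
    W=cam("wrist",t); g=cv2.GaussianBlur(cv2.cvtColor(im,cv2.COLOR_RGB2GRAY),(3,3),0)
    P=proj(pose2(q0,COV),*W); m=np.zeros_like(g); cv2.fillConvexPoly(m,(P.mean(0)+(P-P.mean(0))*1.12).astype(int),255)
    inner=np.zeros_like(g); cv2.fillConvexPoly(inner,(P.mean(0)+(P-P.mean(0))*.8).astype(int),255)
    hi=np.median(g[inner>0]); lo=np.percentile(g[m>0],5); b=((g>(hi+lo)/2)&(m>0)).astype(np.uint8)
    n,l,s,c=cv2.connectedComponentsWithStats(b); i=1+np.argmax(s[1:,4])
    k=(l==i).astype(np.uint8); C=cv2.findContours(k,0,1)[0][0]; R=cv2.boxPoints(cv2.minAreaRect(C))
    # order to P
    R=np.array([R[np.argmin(np.linalg.norm(R-p,axis=1))] for p in P])
    f=lambda d:(proj(pose2([q0[0]+d[0],q0[1]+d[1],q0[2]],COV),*W).mean(0)-R.mean(0))
    d=least_squares(f,[0,0]).x; cc,ss=np.cos(q0[2]),np.sin(q0[2])
    e=R[1]-R[0]; ep=P[1]-P[0]
    return "hi/lo",hi,lo,"along,lat mm",(np.array([cc*d[0]+ss*d[1],-ss*d[0]+cc*d[1]])*1e3).round(1),"dang",np.degrees(np.arctan2(e[1],e[0])-np.arctan2(ep[1],ep[0])).round(2),"size",np.linalg.norm(e).round(1),np.linalg.norm(ep).round(1),s[i].tolist()
E
python3 - <<'E'
from h import *
q=[.3803,-.3400,np.radians(32.2)]
print(cover_pose(cv2.cvtColor(cv2.imread("pics/w2.png"),cv2.COLOR_BGR2RGB),np.load("w2.npy"),q))
robot.move_to([.38,-.36,.27],[180,0,32.2])
t,im=grab("w3"); np.save("w3.npy",t); print(cover_pose(im,t,q)); print(robot.current_time_s(),robot.current_joint_positions().round(1))
E
```

```text
('hi/lo', np.float64(208.0), np.float64(59.0), 'along,lat mm', array([-0.1, -2.1]), 'dang', np.float64(0.1), 'size', np.float32(71.0), np.float64(72.1), [207, 111, 72, 70, 4774])
('hi/lo', np.float64(206.0), np.float64(58.0), 'along,lat mm', array([ 0.5, -3.8]), 'dang', np.float64(-0.09), 'size', np.float32(69.0), np.float64(70.5), [287, 202, 70, 46, 2866])
10.3333 [ 25.4  14.3  20.3  89.1  -5.   77.5 -11.5]
```

```bash
python3 - <<'E'
s=open("h.py").read()
s=s.replace("f=lambda d:(proj(pose2([q0[0]+d[0],q0[1]+d[1],q0[2]],COV),*W).mean(0)-R.mean(0))","""cen=lambda m:np.array([m['m10'],m['m01']])/m['m00']
    f=lambda d:cen(cv2.moments(proj(pose2([q0[0]+d[0],q0[1]+d[1],q0[2]],COV),*W).astype(np.float32)))-cen(cv2.moments(k,True))""").replace("least_squares(f,[0,0])","least_squares(f,[0,0],diff_step=1e-2,x_scale=.01)")
open("h.py","w").write(s)
E
python3 - <<'E'
from h import *
q=[.3803,-.3400,np.radians(32.2)]
for n in ("w2","w3"): print(cover_pose(cv2.cvtColor(cv2.imread(f"pics/{n}.png"),cv2.COLOR_BGR2RGB),np.load(n+".npy"),q))
a=cv2.imread("pics/w3.png")[150:350,200:440]; cv2.imwrite("pics/w3c.png",cv2.resize(a,None,fx=3,fy=3,interpolation=cv2.INTER_CUBIC))
E
```

```text
('hi/lo', np.float64(208.0), np.float64(58.0), 'along,lat mm', array([-0.4, -2.7]), 'dang', np.float64(0.09), 'size', np.float32(71.0), np.float64(72.0), [207, 111, 72, 70, 4774])
('hi/lo', np.float64(206.0), np.float64(58.0), 'along,lat mm', array([ 0.4, -0.7]), 'dang', np.float64(-0.09), 'size', np.float32(69.0), np.float64(70.5), [287, 202, 70, 46, 2866])
```

View pics/w3c.png

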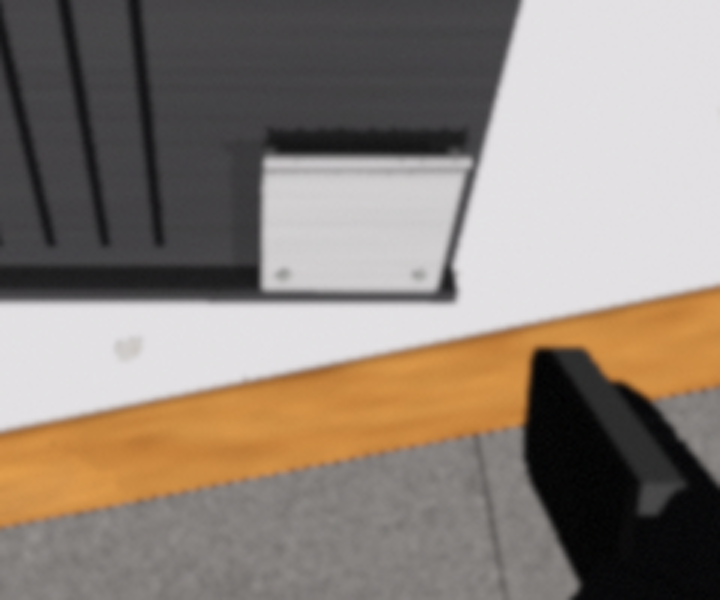

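```bash
python3 - <<'E'
from h import *
W2=cam("wrist",np.load("w2.npy"));W3=cam("wrist",np.load("w3.npy"))
p2=np.array([[267,249],[51,249],[66,38],[268,38]])/3+[190,98]
p3=np.array([[264,155],[472,158],[440,291],[262,291]])/3+[200,150]
q0=[.3803,-.34,.562]
for o in ([(*W2,COV,p2)],[(*W3,COV,p3)],[(*W2,COV,p2),(*W3,COV,p3)]):
    q,r=fit(o,q0); d=q-q0; print(q,np.degrees(q[2]),"along/lat at cover", ((pose2(q,COV)-pose2(q0,COV)).mean(0)[:2]@np.array([[np.cos(.562),-np.sin(.562)],[np.sin(.562),np.cos(.562)]])*1e3).round(1), r.tolist())
E
```

```text
[ 0.38198682 -0.34181944  0.56073969] 32.12801770992378 along/lat at cover [ 0.4 -2.4] [[-0.0, -0.4], [-0.0, -0.4], [0.1, 0.4], [-0.1, 0.4]]
[ 0.38118597 -0.34134904  0.56850783] 32.57309933463649 along/lat at cover [ 0.4 -2. ] [[-0.3, 1.6], [0.9, 0.2], [-0.3, -1.0], [-0.1, -0.7]]
[ 0.38172293 -0.34163753  0.56333111] 32.27649493394244 along/lat at cover [ 0.4 -2.2] [[0.2, -0.5], [0.2, -0.3], [0.2, 0.5], [-0.0, 0.3], [0.1, 1.4], [1.3, 0.4], [-0.3, -0.9], [-0.1, -0.9]]
```

```bash
python3 - <<'E'
from h import *
robot.line_to([.36,-.30,.32],velocity=.3)
j=np.array(robot.current_joint_positions()); j[0]-=54; j[2]=0; j[4]=0; robot.move_j(list(j))
print(robot.current_tool_pos(),robot.current_eef_rot())
fingers.gripper_to(.55)
o=[180,0,12.4]; g=[.4428,.0927]
robot.move_to(g+[.12],o); print(robot.current_joint_positions().round(1))
robot.line_to(g+[.04],velocity=.15)
print(robot.line_to(g+[.021],velocity=.04,f_stop=6),robot.current_tool_pos())
fingers.gripper_to(0,force=60)
print(robot.current_finger_gap(),robot.current_gripper_force(),robot.current_time_s())
robot.line_to(g+[.12],velocity=.15)
print(robot.current_finger_gap(),robot.current_contact_force())
grab("s1","scene");grab("d1","side");t,_=grab("w4");np.save("w4.npy",t)
A=cv2.imread("pics/w4.png")[60:400,100:450]; B=cv2.imread("pics/d1.png")[130:300,150:320]
cv2.imwrite("pics/c1.png",np.hstack([A,cv2.resize(B,(340,340))]))
E
```

```text
[0.39974997 0.23692316 0.3186231 ] [-1.79852020e+02  9.38776282e-02  1.04862480e+02]
[-25.3  13.6  13.1 112.1  -3.8  54.6 -87.8]
False [0.44270208 0.09265569 0.0208343 ]
0.2672052603463101 60.189160108566284 15.9333
0.270523975908453 [ 0.17604328 -0.27680486 -1.90516348]
```

View pics/c1.png

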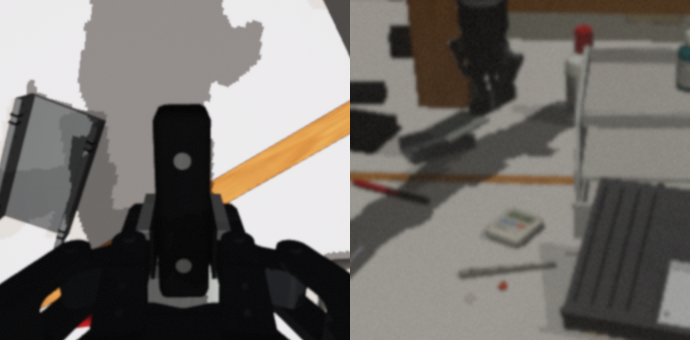

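```bash
cat >> h.py <<'E'
ST=np.array([.3817,-.3416,np.radians(32.2)])
RW=np.array([[np.cos(ST[2]),-np.sin(ST[2]),0],[np.sin(ST[2]),np.cos(ST[2]),0],[0,0,1]])@RS
def sp(x,y,z): return list(pose2(ST,slope2stand([[x/1e3,y/1e3,z/1e3]]))[0])
OS=list(rpy(RW@np.diag([1,-1,-1])))
def insl(p=None):
    p=np.array(robot.current_tool_pos() if p is None else p); o=np.array(sp(0,0,0)); return ((p-o)@RW*1e3).round(1)
def fsl(): return (np.array(robot.current_contact_force())@RW).round(1)
E
python3 - <<'E'
from h import *
t=np.load("w4.npy"); E,K=cam("wrist",t)
for n,px,z in (("handle end",(282,166),-.005),("rivet1",(282,221),-.005),("handle L",(253,250),-.005),("handle R",(312,250),-.005)):
    print(n,least_squares(lambda v:proj((t@[v[0],v[1],z,1])[:3],E,K)[0]-px,[.05,0]).x*1e3)
robot.line_to([.40,.084,.32],velocity=.3)
j=np.array(robot.current_joint_positions()); j[0]+=56; robot.move_j(list(j)); print(robot.current_tool_pos(),robot.current_eef_rot())
for x,h in ((215,120),(215,21),(115,21)):
    s=robot.inverse_kinematics(sp(x,-55,h),OS); print(sp(x,-55,h),None if s is None else s.round(1))
print(OS,robot.current_time_s())
E
```

```text
handle end [55.43578644 -1.25110754]
rivet1 [33.13573517 -1.23735816]
handle L [ 20.36038884 -13.3108482 ]
handle R [20.39581964 11.26812935]
[ 0.29374182 -0.2829526   0.31788314] [-179.97738825    0.23006798  -43.43872095]
[np.float64(0.4479829963613924), np.float64(-0.36485634916456516), np.float64(0.24142304845413262)] [ 39.3  20.1  20.6  92.5 -38.8  73.5  14. ]
[np.float64(0.4898695580847068), np.float64(-0.33847897349906403), np.float64(0.1556865334794732)] [ 39.2  24.9  14.   98.1 -41.5  61.6  15.8]
[np.float64(0.41658708024718116), np.float64(-0.3846274127141942), np.float64(0.10568653347947321)] [ 45.2  28.6  18.3 101.3 -44.7  62.3  29.2]
[np.float64(180.0), np.float64(-29.999999999999993), np.float64(32.199999999999996)] 19.15
```

```bash
python3 - <<'E'
from h import *
robot.move_to(sp(215,-55,120),OS); print(insl(),fsl())
robot.line_to(sp(212,-55,36),velocity=.2); f0=fsl(); print(f0)
hit=robot.line_to(sp(212,-55,16),velocity=.03,f_stop=4); print(hit,insl(),fsl(),robot.current_time_s())
if hit:
    p=insl(); robot.line_to(sp(212,-55,p[2]+2),velocity=.05); print(insl(),fsl())
    t,_=grab("w5");np.save("w5.npy",t); grab("s2","scene");grab("d2","side")
    A=cv2.imread("pics/s2.png")[190:310,260:410]; B=cv2.imread("pics/d2.png")[190:310,230:380]
    cv2.imwrite("pics/c2.png",np.hstack([cv2.resize(A,(400,320)),cv2.resize(B,(400,320))]))
E
```

```text
[215.7 -54.7 119.8] [-1.2  1.  -1. ]
[ 0.   0.  -0.7]
True [212.3 -55.5  21.8] [1.6 0.3 2.8] 21.8583
[211.7 -54.7  23.5] [-0.2  0.3 -1.3]
```

View pics/c2.png

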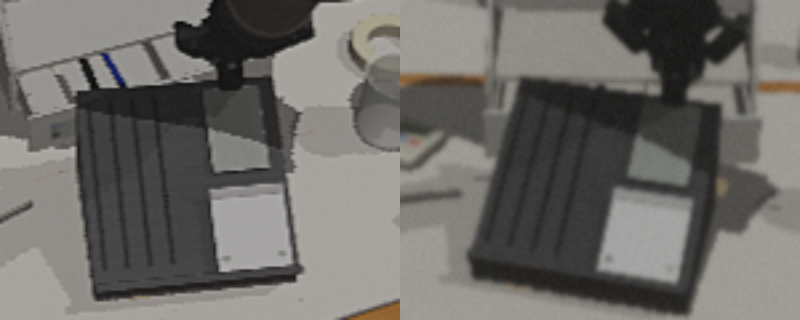

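```bash
python3 - <<'E'
from h import *
t=np.load("w5.npy")
BL=np.array([[-115,28,.0225-.005],[-115,-28,.0225-.005]]);BL[:,:2]/=1e3
BL=np.c_[BL[:,0],-BL[:,1],BL[:,2]-.0015]  # tool frame: y flipped
Bw=(t@np.c_[BL,np.ones(2)].T).T[:,:3]
for c,sc,off,ob in (("scene",(150/400,120/320),(260,190),[(208,190),(284,184),(213,173),(272,167)]),("side",(150/400,120/320),(230,190),[(611,185),(692,197),(628,178),(690,186)])):
    ob=np.array(ob,float); 
    if c=="side": ob[:,0]-=400
    ob=ob*sc+off; W=cam(c)
    P=np.vstack([proj(pose2(ST,COV[:2]),*W),proj(Bw,*W)])
    print(c,"obs-pred px",(ob-P).round(1).tolist())
E
```

```text
scene obs-pred px [[-0.4, 1.7], [0.5, 2.0], [0.2, 1.4], [1.1, 1.1]]
side obs-pred px [[-0.6, -0.7], [0.2, -0.8], [1.0, 0.3], [1.6, -0.2]]
```

```bash
python3 - <<'E'
from h import *
z=23.3
robot.line_to(sp(205,-53.8,z),velocity=.1)
for x in (185,165,145,124):
    h=robot.line_to(sp(x,-53.8,z),velocity=.06,f_stop=12); print(x,h,insl(),fsl(),np.round(robot.current_torque(),2),robot.current_time_s())
    if h: break
E
```

```text
185 False [184.4 -53.9  23.4] [-0.5  0.7 -1.1] [-0.34  0.49  0.02] 22.9917
165 False [164.5 -53.8  23.4] [-0.9 -0.3 -0.8] [-0.34  0.51  0.04] 23.475
145 False [144.5 -53.8  23.3] [-0.3 -0.2 -0.7] [-0.35  0.49 -0.01] 23.9583
124 False [123.5 -53.8  23.4] [-0.6 -0.3 -0.7] [-0.26  0.58  0.03] 24.4583
```

```bash
python3 - <<'E'
from h import *
z=23.3
h=robot.line_to(sp(109,-53.8,z),velocity=.03,f_stop=8); print(h,insl(),fsl())
x=insl()[0]
h=robot.line_to(sp(x,-53.8,z-3),velocity=.02,f_stop=5); print(h,insl(),fsl())
x,y,zz=insl()
h=robot.line_to(sp(x-5,-53.8,zz),velocity=.03,f_stop=10); print(h,insl(),fsl())
fingers.gripper_to(.55); robot.pause(.1); print(insl(),fsl())
x,y,zz=insl()
robot.line_to(sp(x,y,zz+60),velocity=.2)
t,im=grab("w6");np.save("w6.npy",t);grab("s3","scene")
A=cv2.imread("pics/s3.png")[190:310,260:410]
cv2.imwrite("pics/c3.png",np.hstack([cv2.resize(cv2.imread("pics/w6.png"),(450,338)),cv2.resize(A,(350,338))]))
print(robot.current_time_s())
E
```

```text
True [116.  -53.7  22.8] [ 0.5 -0.  -0.5]
False [115.9 -53.9  22. ] [ 1.2  3.  10. ]
True [115.8 -53.8  22.1] [1.8 0.6 2.9]
[115.5 -53.1  21.3] [ 0.1 -0.2  0.5]
26.35
```

View pics/c3.png

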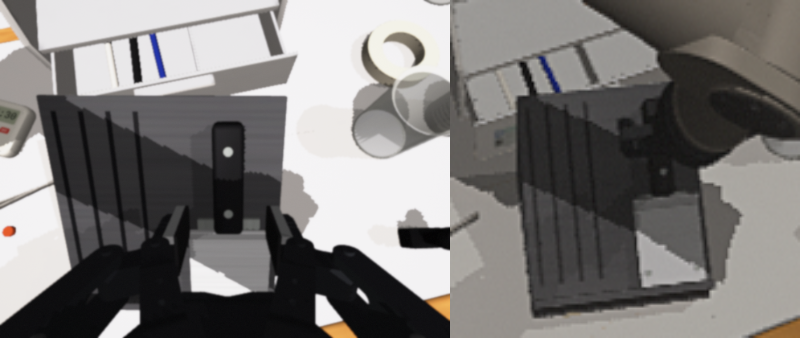

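```bash
python3 - <<'E'
from h import *
t=np.load("w6.npy"); W=cam("wrist",t)
f=lambda P:(proj([sp(*p) for p in P],*W)*[450/560,338/420]).round(1).tolist()
print("handle end x=170,175",f([(170,-43,26),(170,-67,26),(175,-55,26)]),"front",f([(80,-55,26)]),"lip",f([(80,-19,19),(80,-91,19)]),"deck top",f([(190,100,0),(190,-100,0)]))
E
```

```text
handle end x=170,175 [[214.7, 122.6], [248.4, 122.7], [231.6, 115.4]] front [[230.8, 234.9]] lip [[187.9, 230.3], [273.7, 230.6]] deck top [[35.3, 93.2], [288.4, 93.6]]
```

```bash
python3 - <<'E'
from h import *
robot.line_to(sp(192,-54,75),velocity=.3); fingers.gripper_to(0,force=40)
robot.line_to(sp(192,-54,30),velocity=.2)
h=robot.line_to(sp(174,-54,30),velocity=.03,f_stop=12); print(h,insl(),fsl(),robot.current_time_s())
x,y,z=insl(); robot.line_to(sp(x+4,-54,30),velocity=.1); robot.line_to(sp(x+4,-54,100),velocity=.3)
fingers.gripper_to(1.0)
p=robot.current_tool_pos(); print(p)
robot.line_to([.37,-.33,.34],[180,0,32],velocity=.3)
j=np.array(robot.current_joint_positions()); print(j.round(1)); 
for y in (171.3,-8.7): print(robot.inverse_kinematics([.39,.17,.33],[180,0,y]))
print(robot.current_time_s())
E
```

```text
False [179.9 -54.7  31.1] [9.5 0.9 3.9] 28.3917
[ 0.4331344  -0.37305749  0.2086244 ]
[ 21.6   9.6  21.8  85.1  -3.6  86.  -14.7]
[-14.80155087   1.54260521 -11.31745246  94.64760352   0.3044511
  83.83985957  55.15232224]
[ -11.3184517     1.67492989  -14.9030734    94.53693668    0.43320652
   83.84461835 -124.96189235]
30.5
```

```bash
python3 - <<'E'
from h import *
W=cam("wrist",np.load("w1.npy"))
for px in ((655,290),(705,177)):
    print("post",least_squares(lambda x:proj([x[0],x[1],0],*W)[0]-np.array(px)*.7,[.5,.3]).x)
j=np.array(robot.current_joint_positions()); j[0]-=58; j[2]=0; j[4]=0; robot.move_j(list(j)); print(robot.current_tool_pos())
o=[180,0,-8.7]; g=[.4037,.196]
robot.move_to([.39,.17,.30],o)
t,im=grab("w7"); np.save("w7.npy",t); E7=cam("wrist",t)
r=recognise("tray","wrist"); print([(np.round(d["rect"]).tolist(),round(d["p"],2)) for d in r[:2]])
M=np.array([[55*a,30*b,z] for a in(1,-1) for b in(1,-1) for z in (0,26)])/1e3
P=proj(pose2([*g,np.radians(-8.7)],M),*E7); lo,hi=P.min(0),P.max(0); print("pred",(lo+hi)/2,hi-lo)
print(robot.current_joint_positions().round(1),robot.current_time_s())
E
```

```text
post [0.52837782 0.28367519]
post [0.46422028 0.34692142]
[0.4061815  0.27617497 0.33407216]
[([262.0, 166.0, 51.0, 85.0], 0.61)]
pred [260.917082   165.74018658] [48.96447629 86.57745449]
[ -37.     1.4   11.5   99.    -0.3   79.7 -124.2] 34.45
```

```bash
python3 - <<'E'
from h import *
o=[180,0,-8.7]; g=[.4037,.196]
robot.move_to(g+[.12],o)
robot.line_to(g+[.045],velocity=.15)
h=robot.line_to(g+[.015],velocity=.05,f_stop=4); print(h,robot.current_tool_pos(),robot.current_contact_force().round(1))
if h: robot.line_to(g+[robot.current_tool_pos()[2]+.005],velocity=.05)
fingers.gripper_to(0,force=25)
print(robot.current_finger_gap(),robot.current_gripper_force(),robot.current_tool_pos(),robot.current_contact_force().round(1))
robot.line_to(g+[.10],velocity=.12); robot.pause(.2)
print(robot.current_finger_gap(),robot.current_contact_force(),robot.current_torque(),robot.current_time_s())
t,im=grab("w8"); np.save("w8.npy",t)
print([(np.round(d["rect"]).tolist(),round(d["p"],2)) for d in recognise("tray","wrist")[:2]])
E
```

```text
False [0.40375594 0.195964   0.01490155] [-0.4  0.   0.2]
0.695133194376214 28.595847487449646 [0.40412315 0.19615596 0.01540285] [0.8 0.2 1.7]
0.6971137875219987 [ 0.05823461 -0.01387476 -0.79867336] [-0.01998094 -0.01146318  0.02041922] 38.025
[([282.0, 264.0, 162.0, 211.0], 0.88)]
```

```bash
python3 - <<'E'
from h import *
robot.line_to([.37,.15,.34],velocity=.25)
j=np.array(robot.current_joint_positions()); j[0]+=56; robot.move_j(list(j)); print(robot.current_tool_pos(),robot.current_eef_rot())
for x,h in ((75,110),(55,15)):
    s=robot.inverse_kinematics(sp(x,55,h),OS); print(None if s is None else s.round(1))
robot.move_to(sp(78,55,110),OS); print(insl(),fsl(),robot.current_finger_gap(),robot.current_joint_positions().round(1),robot.current_time_s())
E
```

```text
[ 0.33153015 -0.22106683  0.33828945] [179.91967298   0.18598163 -64.51688142]
[ 18.9  22.7  63.3 113.9 -48.6  77.7  45.4]
[ 26.8  28.3  48.8 119.5 -56.2  66.4  51.6]
[ 78.4  55.  109.9] [-0.5 -0.2 -1. ] 0.6994860262762863 [ 18.7  22.2  62.8 113.9 -48.2  77.3  44.7] 43.15
```

```bash
python3 - <<'E'
from h import *
robot.line_to(sp(68,55,32),velocity=.15)
h=robot.line_to(sp(68,55,11),velocity=.03,f_stop=4); z=insl()[2]; print(h,insl(),fsl())
robot.line_to(sp(68,55,z+1.5),velocity=.05); print(insl(),fsl())
h=robot.line_to(sp(48,55,z+1.5),velocity=.03,f_stop=5); x=insl()[0]; print(h,insl(),fsl(),np.round(robot.current_torque(),2))
h=robot.line_to(sp(x,55,z-2),velocity=.02,f_stop=3); print(h,insl(),fsl(),robot.current_finger_gap(),robot.current_time_s())
E
```

```text
True [68.1 55.  15.7] [2.2 0.7 3.2]
[67.9 55.2 16.9] [-0.5  0.3 -1.1]
True [54.5 55.3 16.8] [ 1.8 -0.3 -0.6] [-0.27  0.18 -0.02]
True [54.5 55.2 15.6] [2.1 0.9 3.7] 0.696737646242265 45.35
```

```bash
python3 - <<'E'
from h import *
x,y,z=insl()
h=robot.line_to(sp(x-4,55,z),velocity=.02,f_stop=6); print(h,insl(),fsl())
fingers.gripper_to(1.0); robot.pause(.1); print(insl(),fsl())
robot.line_to(sp(x,55,z+50),velocity=.1); robot.line_to(sp(x+15,55,z+90),velocity=.2)
def chk(name,W,cam_):
    for lab,M in (("tray",[[x,55+y,zz] for x in(0,110) for y in(30,-30) for zz in(0,26)]),("scraper",[[80,-43,26],[80,-67,26],[170,-43,26],[170,-67,26],[170,-43,0],[170,-67,0]])):
        P=proj([sp(*m) for m in M],*W); lo,hi=P.min(0),P.max(0)
        print(name,lab,[(np.round(d["rect"]).tolist(),round(d["p"],2)) for d in recognise(lab,cam_)[:2]],"pred",((lo+hi)/2).round(),(hi-lo).round())
t,im=grab("w9"); np.save("w9.npy",t); chk("w",cam("wrist",t),"wrist"); print(robot.current_time_s())
# retreat high
robot.move_to([.30,-.22,.36],[180,0,-60])
t,im=grab("s9","scene"); chk("s",cam("scene"),"scene"); grab("d9","side"); chk("d",cam("side"),"side"); 
for l in("wash_bottle","beaker"): print(l,[np.round(d["rect"]).tolist() for d in recognise(l,"side")[:1]])
print(robot.current_time_s(),fsl())
E
```

```text
True [54.5 55.2 15.8] [2.2 0.2 3.9]
[54.6 55.7 15.3] [ 0.4  0.3 -0.4]
w tray [([282.0, 238.0, 92.0, 148.0], 0.72)] pred [285. 240.] [ 91. 151.]
w scraper [([433.0, 145.0, 88.0, 139.0], 0.82)] pred [458. 143.] [ 60. 143.]
47.2083
s tray [([311.0, 276.0, 24.0, 46.0], 0.8)] pred [311. 272.] [29. 46.]
s scraper [([348.0, 240.0, 17.0, 36.0], 0.58)] pred [350. 241.] [15. 35.]
d tray [([279.0, 267.0, 36.0, 43.0], 0.74)] pred [278. 266.] [36. 49.]
d scraper [([330.0, 247.0, 11.0, 36.0], 0.79), ([406.0, 257.0, 31.0, 49.0], 0.42)] pred [328. 245.] [17. 34.]
wash_bottle [[265.0, 166.0, 13.0, 49.0]]
beaker [[409.0, 259.0, 33.0, 51.0]]
50.1167 [0.5 0.3 0.5]
```

```bash
python3 -c "
from station import workorder
print(workorder.close_job())"
```

```text
the job is handed in; nothing more can be done
None
```

The job is handed in at about 50 s: the scraper is fully home in the slot and the tray lies open side up against the ledge. Force stops and camera checks agreed with both placings, and the wash bottle and beaker showed in their original places.

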